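# Hang the condiment shelf on its slotted stand and load it

### The arm

A 7-joint arm with a two-finger parallel gripper is mounted at the origin on the work surface. World frame = base frame: x ahead of the robot, y to its left, z up, the work surface at z = 0. Lengths are in m, angles in rad, forces in N, time in s.
With the tool pointing down it reaches from about 0.4 to 0.85 m from the base axis. Payload 4.5 kg.
Tool frame: the origin (TCP) lies midway between the tips of the shut fingers; the grasp point (between the pads) lies 19 mm behind it; z points along the fingers, y is the line along which they close (so a half turn about z gives the same grasp; the last joint's range is limited). The gripper opens to 88 mm and grips with 3 to 60 N. Pads are 18 mm wide; open, the fingers measure 123 mm over their backs; the gripper's body (75 mm by 187 mm) begins 45 mm behind the grasp point.
Start: joints at [-1.087, 0.689, -0.195, 1.565, 0.157, 0.902, -0.215], TCP at [0.272, 0.563, 0.239] pointing down, gripper open.
Joint ranges: [-3.01, 3.01], [-0.46, 2.08], [-1.47, 1.51], [0.13, 2.56], [-1, 4.14], [0.04, 2.09], [-2.66, 2.66]. Speed limits (rad/s): [2.57, 2.57, 3.14, 3.14, 3.14, 3.14, 3.14].

### API

Orientations are given as a unit quaternion [x, y, z, w].
In Python, from plant import * gives the robot as it stands.
- The arm moves only by the tool send_rows, never from a script. Its argument "targets" is a list of rows, each a list of 2 entries, a list of its own where there are three numbers: the shift along the tool's x, y, z in units of 0.3 m (1.0 is 0.3 m), then the turn, a rotation vector about the tool's x, y, z in units of pi rad (1.0 is pi rad). A call has 1 to 12 rows; each row is the pose to reach, as a shift and turn from the pose commanded when the call began, along the tool's axes at that moment, turning the shorter way round; what a row does not reach only later rows make up. A row lasts 1/8 s, in which the tool goes at most 62.5 mm and 10.7 degrees, less where a joint would pass 70% of its speed; a pose out of reach is approached as far as the arm can. A call with a number of a shift or a turn outside -1 to 1 is refused whole. A call with a gripper value outside its range is refused whole. "fingers" is the opening, from 0 (shut) to 1 (fully open), set as the call begins (left out, the last holds). The fingers move at their own pace and stop on an object; "newtons" is the grip in N (left out, the last holds). Time passes only in rows, so rows that repeat a pose let the fingers close. It gives the time, the measured TCP pose, the force, the opening and the grip force at its end, in the units of the state.
- get_state(): the state, without advancing time (a new reading comes with each control period).
- snapshot(name): name is "scene" or "top" or "wrist"; returns a dict with "img" (400x640x3 uint8, blue, green, red), "fx", "fy", "cx", "cy" (pixels), "k1" (the pictures are not rectified: a ray, as slopes to the right and down, at radius r is drawn at 1 + k1 r^2 times it, then the intrinsics apply), "cam_to_world" (4x4, takes a point from camera to world coordinates); the wrist camera has in their place "T_tool_cam" (4x4, takes a point from camera to tool coordinates, whose origin is the TCP and whose axes are the flange's). Camera axes: x right, y down, z forward; pixel columns grow to the right and rows downward; lengths in m; the calibration is good to about 2 mm. A picture is of the moment at which its call begins: read the wrist's pose just before it. There is no depth.
- finish_job(): hands the job in; it is judged then, once.
The state is a dict: "clock": time; "q": joint angles; "qd": joint speeds; "joint_torque": joint torques, N m; "tool_pos": TCP position; "eef_rot": TCP orientation; "contact_force": force on the tool from outside, world axes, zero at the start; "moment": the same for the moment, N m; "opening": opening from 0.0 (shut) to 1.0 (fully open); "finger_force": force on a finger pad.
Only numpy, scipy, OpenCV 4.12 (cv2) and the standard library are available. Lean on these libraries where they do the work, as an engineer would, in place of code of your own. Each camera call takes 0.05 s, during which the arm holds its last target. There are 200 camera calls.

### The job

Hang the small steel shelf on the slotted stand: put both its claws into the slots of the two uprights and press it down until it is fully home and the spring catch has snapped out over its rear edge. Then stand the squat jar on the shelf to the left of its fin and the tall jar to the right of it (left and right as seen from the robot), both upright and let go. Leave the mug, the bowl and the plates where they are.

Things in the scene. Friction and masses are not known exactly. Their poses are not given: they have to be found in the camera images.
- stand: Fixed stand facing the robot (yaw up to 0.25), 245 mm high. Origin: table height, midway between the uprights, on their front plane; x away from the robot (into the slots), y left, z up. Two uprights 40 mm wide at y = +-55 mm, front wall 5 mm thick (x 0 to 5), hollow and open behind, each with one slot 17 mm wide, z 164 to 200 mm. Base plate 12 mm high, x -30 to 140, y +-95 mm.
- slot_left (a point): Middle of the lower edge of the left upright's slot, on the front face (stand frame 0, 55, 164 mm). To hang the shelf: level, same yaw as the stand, underside 104 mm (100 to 108) above the table, push in along x until the straps meet the uprights (shelf origin at stand x = 0), then press down 24 mm until the claws' tongues sit on the slots' lower edges.
- slot_right (a point): The same for the right upright (0, -55, 164 mm). Fully home, the shelf's origin is at (0, 0, 80 mm) in the stand frame, with 2.5 mm play in x and 4.5 mm each way in y. Let go, it hangs about 0.03 rad down at the front. Pressing it with 20 to 25 N more at the bottom does no harm.
- catch (a joint): Spring catch between the uprights: 40 mm wide steel leaf on a crossbar, its slanted lower end standing 5.5 mm out of the front plane. 0 rad = fully out, about 0.15 = pushed flush while the shelf's rear edge slides down past it; range 0 to 0.3. Passing it takes some 5 to 12 N downward, the shelf's weight included; with the shelf home it springs out over the plate's rear edge and holds it down.
- catch_tip (a point): Lower end of the catch leaf, 88.5 mm above the table: 8.5 mm above the underside of the shelf when home.
- shelf: Loose steel shelf, 0.35 to 0.7 kg, flat on the table, right way up. Origin: middle of the rear edge of its underside; x to the rear (claw side), y left, z up. Plate x -130 to 0, y +-110, z 0 to 6 mm; front lip to z 16; in the middle a 10 mm thick fin along x (x -115 to -22, z 6 to 54). Two back straps 26 mm wide at y = +-55 (x -5 to 0, up to z 96), joined by a bar at z 80 to 96.
- fin_grip (a point): Where to grip the fin, close above the centre of mass: shelf frame (-68, 0, 34 mm). Fin 10 mm thick across the shelf's y; its top is 20 mm higher.
- claw_left (a point): Lower tip of the left claw's hook (shelf frame 10.5, 55, 64 mm). Claws are 8 mm thick in y: behind each strap a tongue goes back from x 0 to 13.5 at z 84 to 92, then a hook (x 7.5 to 13.5) points down to z 64 mm.
- claw_right (a point): Lower tip of the right claw's hook (shelf frame 10.5, -55, 64 mm).
- bay_left (a point): Middle of the shelf's left place, on the plate's top (shelf frame -66, 58, 6 mm).
- bay_right (a point): Middle of the shelf's right place, on the plate's top (shelf frame -66, -58, 6 mm).
- squat_jar: Squat closed glass jar with a steel lid, 60 mm across, 90 mm high, 0.2 to 0.35 kg, standing on the table. Origin: centre of its underside, z up.
- tall_jar: Tall closed glass jar with a steel lid, 52 mm across, 135 mm high, 0.2 to 0.35 kg, standing on the table. Origin: centre of its underside, z up.
- mug: Bystander: white open cup without handle, 72 mm across, 85 mm high; may stand beside either jar. Origin: centre of its underside.
- bowl: Bystander: steel bowl, 190 mm across, 75 mm high. Origin: centre of its underside.
- plates: Bystander: stack of plates, 180 mm across, 50 mm high. Origin: centre of its underside.
Mind the look-alikes: they are no part of the job. What is shaped like the squat_jar but purple, red or turquoise is not meant.

How it is judged:
By the outcome, as a careful person would: the job done as asked, in the order asked, and still so for the second after the job is handed in, with the robot touching nothing.
It also fails if it takes over 72 s, if anything falls off the work surface, if the arm or the gripper's body presses on something with over 40 N, if the wrist force passes 120 N, or if a joint passes its speed limit or range.

## Working session

There is one attempt and no reset: what is moved stays moved. The work goes in short steps, Python scripts to look and compute and a tool call to move; the robot and the scene stay as the last step left them, time stands still between calls to the robot, and variables do not carry over. Pictures are saved under pics/ and viewed, at most 10 in all, crops included, and the job is handed in when it is done.

Besides the shell and the picture viewer there is one more tool, called after "Request:" as name(argument=value, ...), one argument or row to a line, values as JSON. send_rows: Moves the arm, as the interface text tells. Its arguments: {"type":"object","properties":{"targets":{"type":"array"},"fingers":{"type":"number"},"newtons":{"type":"number"}},"required":["targets"]}

```bash
mkdir -p pics; ls
python3 - <<'E'
from plant import *
import cv2, numpy as np
s=get_state(); print(s)
for n in ("scene","top"):
    d=snapshot(n); cv2.imwrite(f"pics/{n}0.png",d["img"])
    np.savez(f"{n}0.npz",**d)
    print(n,d["fx"],d["fy"],d["cx"],d["cy"],d["k1"],np.round(d["cam_to_world"],3).tolist())
E
```

```text
pics
{'clock': 0.0, 'q': array([-1.08718898,  0.68997591, -0.19448732,  1.56633265,  0.15729067,
        0.90248497, -0.215082  ]), 'qd': array([-5.89853681e-04, -8.82066036e-04,  9.30300783e-04,  8.32765086e-04,
        1.54173957e-05, -2.77310199e-04,  1.13503031e-05]), 'joint_torque': array([-1.73140292e-03, -5.27541339e+01, -1.26753040e+00, -1.53437090e+01,
       -5.27142256e-02,  6.36563767e-03,  1.59180513e-04]), 'tool_pos': array([0.27152899, 0.56224379, 0.23791742]), 'eef_rot': array([ 2.22975994e-01,  9.74823515e-01, -8.96262198e-04, -1.33364840e-04]), 'contact_force': array([-0.01867654,  0.23241235, -0.50605852]), 'moment': array([-0.03099637,  0.00038377, -0.02980765]), 'finger_force': 0.0, 'opening': 1.0012996396951148}
scene 475.67797054817265 475.67797054817265 312.57447943335274 201.76589720027314 -0.10570716909136342 [[0.175, 0.709, -0.683, 1.287], [0.984, -0.116, 0.132, -0.136], [0.014, -0.696, -0.718, 0.944], [0.0, 0.0, 0.0, 1.0]]
top 364.2419578471906 364.2419578471906 320.4127881684193 203.5500609907389 0.011556337396876979 [[-0.022, -0.982, 0.185, 0.337], [-1.0, 0.02, -0.016, 0.012], [0.012, -0.186, -0.983, 1.01], [0.0, 0.0, 0.0, 1.0]]
```

View pics/scene0.png

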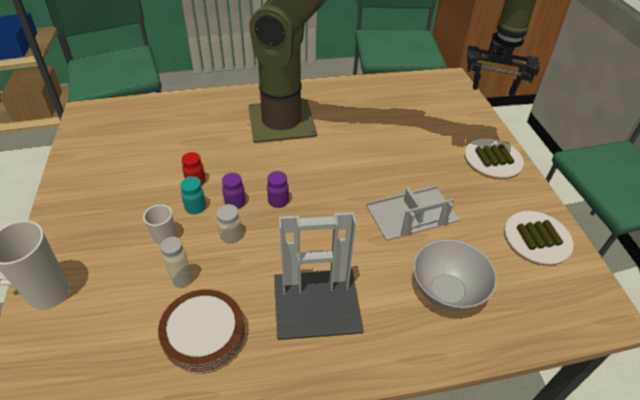

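View pics/top0.png

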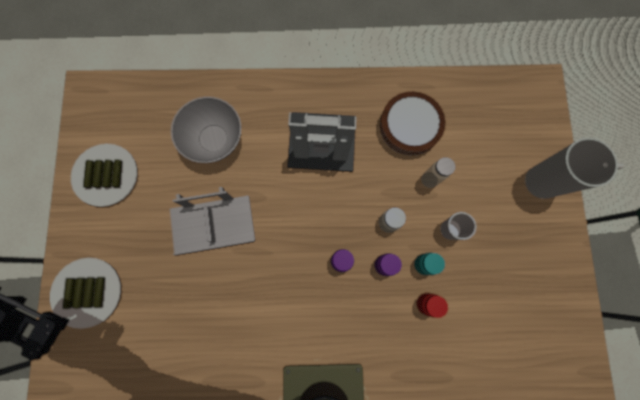

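Run:
```python
import cv2, numpy as np
t=cv2.imread("pics/top0.png"); s=cv2.imread("pics/scene0.png")
def c(im,x,y,w=100,h=75,k=4):
    o=cv2.resize(im[y:y+h,x:x+w],None,fx=k,fy=k,interpolation=cv2.INTER_CUBIC)
    for i in range(0,w,10): cv2.line(o,(i*k,0),(i*k,8 if i%50 else 16),(0,255,255),1)
    for i in range(0,h,10): cv2.line(o,(0,i*k),(8 if i%50 else 16,i*k),(0,255,255),1)
    return o
o=np.vstack([np.hstack([c(t,163,182),c(t,273,102)]),np.hstack([c(s,363,175),c(s,264,205)])])
cv2.imwrite("pics/c1.png",np.clip(o.astype(float)*1.3,0,255))
o=np.vstack([np.hstack([c(t,375,150),c(t,375,200)]),np.hstack([c(s,140,200),c(s,264,265)])])
cv2.imwrite("pics/c2.png",np.clip(o.astype(float)*1.3,0,255))
```

```text
[ WARN:0@0.089] global loadsave.cpp:1063 imwrite_ Unsupported depth image for selected encoder is fallbacked to CV_8U.
```

View pics/c1.png

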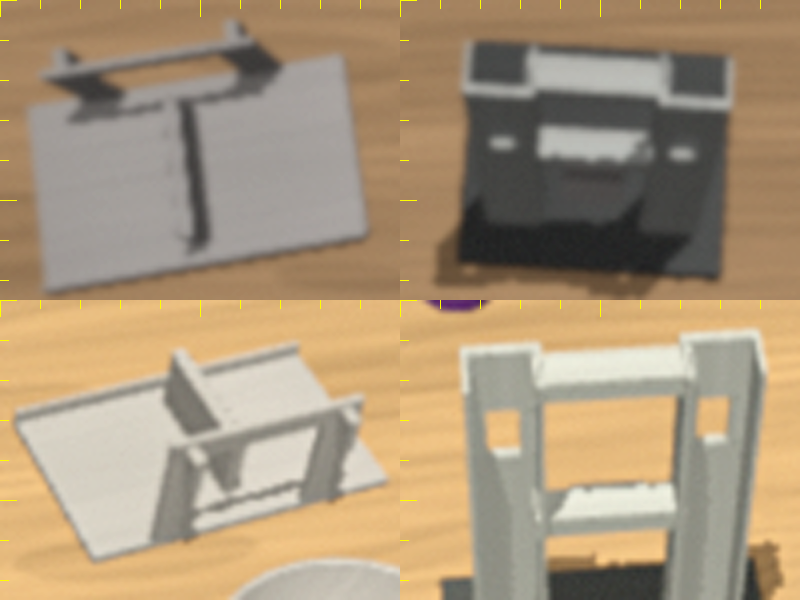

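View pics/c2.png

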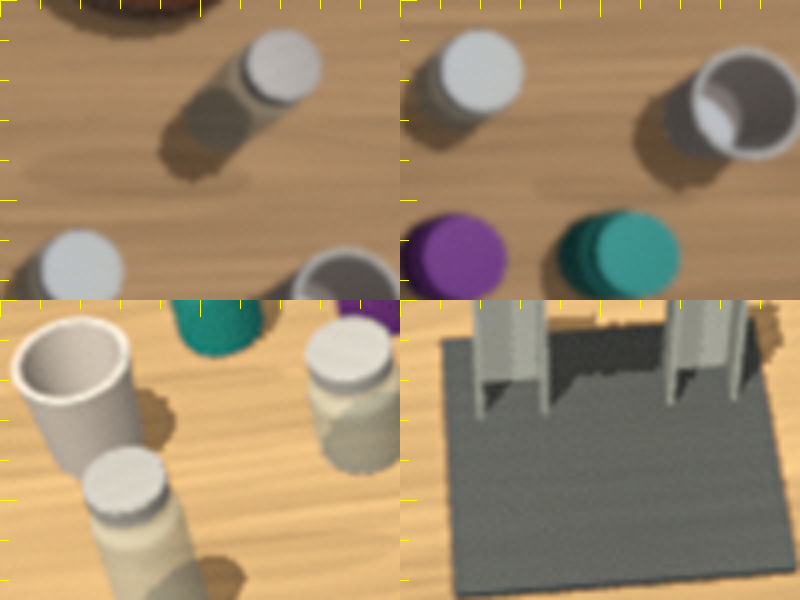

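```bash
cat > h.py <<'E'
import numpy as np, cv2
from scipy.optimize import least_squares
from scipy.spatial.transform import Rotation as R
def load(n): return dict(np.load(n+"0.npz"))
def proj(d,P,T=None):
    T=d["cam_to_world"] if T is None else T
    p=(np.atleast_2d(P)-T[:3,3])@T[:3,:3]; s=p[:,:2]/p[:,2:]
    r2=(s**2).sum(1,keepdims=True); s=s*(1+d["k1"]*r2)
    return s*[d["fx"],d["fy"]]+[d["cx"],d["cy"]]
def px(o,p,k=4): return np.array(o)+(np.array(p)+.5)/k-.5
def place(v,P):
    c,s=np.cos(v[2]),np.sin(v[2]); P=np.atleast_2d(P)
    return np.c_[v[0]+c*P[:,0]-s*P[:,1],v[1]+s*P[:,0]+c*P[:,1],P[:,2]]
def fit(obs,v0,yaw=True):
    # obs: (cam dict, pixel, point mm)
    v0=np.array(v0,float)
    def f(v):
        w=v if yaw else np.r_[v,0]
        return np.concatenate([(proj(d,place(w,np.array(P)/1000.))[0]-p) for d,p,P in obs])
    r=least_squares(f,v0,loss="soft_l1"); return r.x,r.fun.reshape(-1,2)
E
python3 - <<'E'
from h import *
t,s=load("top"),load("scene")
a,b=(163,182),(363,175)
sh=[(t,px(a,p),P) for p,P in [((46,291),(-130,110,0)),((28,105),(0,110,6)),((343,55),(0,-110,6)),((367,236),(-130,-110,2))]]
sh+=[(s,px(b,p),P) for p,P in [((95,260),(0,-110,0)),((387,183),(0,110,0)),((17,110),(-130,-110,16)),((298,44),(-130,110,16))]]
for o,n in ((sh,"shelf"),):
    v,f=fit(o,[.5,.3,.1]);print(n,v.round(4),f.round(1).tolist())
    v1,f1=fit(o[:4],[.5,.3,.1]);v2,_=fit(o[4:],[.5,.3,.1]);print(v1.round(4),v2.round(4))
a=(273,102)
st=[(t,px(a,p),P) for p,P in [((58,262),(-30,95,6)),((320,277),(-30,-95,6)),((63,98),(0,75,245)),((330,108),(0,-75,245)),((130,97),(0,35,245)),((260,104),(0,-35,245))]]
st+=[(s,px((264,265),p),P) for p,P in [((58,293),(140,-95,6)),((395,271),(140,95,6))]]
st+=[(s,px((264,205),p),P) for p,P in [((103,153),(2.5,-55,164)),((312,140),(2.5,55,164)),((60,48),(0,-75,245)),((356,32),(0,75,245))]]
v,f=fit(st,[.7,0,0]);print("stand",v.round(4),f.round(1).tolist())
v1,_=fit(st[:6],[.7,0,0]);v2,_=fit(st[6:],[.7,0,0]);print(v1.round(4),v2.round(4))
for n,h,pt,ps in (("tall",135,px((375,150),(284,66)),px((140,200),(125,178))),("squat",90,px((375,200),(81,71)),px((140,200),(348,43))),("mug",85,px((375,200),(348,103)),px((140,200),(72,60)))):
    v,f=fit([(t,pt,(0,0,h)),(s,ps,(0,0,h))],[.5,-.3],False)
    print(n,v.round(4),f.round(1).tolist(),fit([(t,pt,(0,0,h))],[.5,-.3],False)[0].round(4))
E
```

```text
shelf [0.5389 0.3081 0.1467] [[0.1, -0.0], [-0.7, -0.1], [-0.6, -0.5], [-0.1, 0.1], [-0.9, 0.7], [-0.2, 0.4], [-0.4, -0.6], [0.1, -0.9]]
[0.5386 0.3069 0.1425] [0.5392 0.3094 0.1535]
stand [ 0.6559 -0.0066 -0.0807] [[-0.7, 0.1], [0.2, 0.3], [-0.6, -1.8], [-0.0, -0.3], [0.6, -0.5], [-0.5, -0.3], [-1.7, 1.0], [0.9, -0.4], [-0.1, -0.5], [-0.7, -0.6], [-0.3, -0.4], [0.3, -1.0]]
[ 0.6548 -0.0069 -0.0688] [ 0.6569 -0.0063 -0.0859]
tall [ 0.5921 -0.3166] [[-0.2, -0.5], [-0.3, -0.6]] [ 0.5908 -0.3171]
squat [ 0.47   -0.1924] [[-0.0, 0.2], [0.0, 0.3]] [ 0.4707 -0.1924]
mug [ 0.4485 -0.3631] [[-0.2, -0.5], [-0.2, -0.7]] [ 0.4473 -0.3634]
```

```bash
cat >> h.py <<'E'
def down(yaw):  # tool pointing down, tool y axis at world angle yaw+90deg
    c,s=np.cos(yaw),np.sin(yaw)
    return R.from_matrix(np.array([[-c,-s,0],[-s,c,0],[0,0,-1]]).T.T if 0 else np.c_[[-c,-s,0],[-s,c,0],[0,0,-1]])
def go(s,pos,rot):
    r=R.from_quat(s["eef_rot"])
    d=r.inv().apply(np.array(pos)-s["tool_pos"])/.3
    w=(r.inv()*rot).as_rotvec()/np.pi
    print("now",s["tool_pos"].round(4),"F",s["contact_force"].round(1),"open",round(s["opening"],3),"ff",s["finger_force"],"t",s["clock"])
    print("shift",d.round(4).tolist(),"turn",w.round(4).tolist())
E
python3 - <<'E'
from h import *; from plant import *
s=get_state(); print(R.from_quat(s["eef_rot"]).as_matrix().round(3).tolist())
d=snapshot("wrist"); print(d["T_tool_cam"].round(3).tolist(),d["fx"],d["k1"])
go(s,[.4717,.298,.13],down(.147))
E
```

```text
[[-0.901, 0.435, -0.001], [0.435, 0.901, -0.002], [-0.0, -0.002, -1.0]]
[[-0.001, -0.954, -0.298, 0.077], [1.0, -0.001, 0.0, 0.0], [-0.001, -0.298, 0.954, -0.146], [0.0, 0.0, 0.0, 1.0]] 298.5324853620475 -0.014691845182510923
now [0.2715 0.5623 0.238 ] F [0.2 0.1 0.5] open 1.001 ff 0.0 t 0.1
shift [-0.9838, -0.5028, 0.361] turn [-0.0005, -0.0001, -0.1899]
```

Request:
send_rows(
  targets=[
    [[-0.984,-0.503,0.361],[0,0,-0.19]],
    [[-0.984,-0.503,0.361],[0,0,-0.19]],
    [[-0.984,-0.503,0.361],[0,0,-0.19]],
    [[-0.984,-0.503,0.361],[0,0,-0.19]],
    [[-0.984,-0.503,0.361],[0,0,-0.19]],
    [[-0.984,-0.503,0.361],[0,0,-0.19]],
    [[-0.984,-0.503,0.361],[0,0,-0.19]],
    [[-0.984,-0.503,0.361],[0,0,-0.19]],
    [[-0.984,-0.503,0.361],[0,0,-0.19]],
  ],
  fingers=0.6,
)

```text
clock: 1.27
tool_pos: [0.471, 0.3007, 0.1309]
eef_rot: [-0.075, 0.997, 0.001, 0.0]
contact_force: [1.1, -0.4, 0.4]
opening: 0.598
finger_force: 0.0
```

Run:
```python
from h import *; from plant import *
s=get_state()
go(s,[.4717,.298,.015],down(.147))
d=snapshot("wrist"); im=d["img"].copy()
T=np.eye(4);T[:3,:3]=R.from_quat(s["eef_rot"]).as_matrix();T[:3,3]=s["tool_pos"];T=T@d["T_tool_cam"]
P=np.array([(-115,5,54),(-115,-5,54),(-22,5,54),(-22,-5,54),(-130,110,16),(-130,-110,16),(0,68,96),(0,-68,96),(-5,68,96),(-5,-68,96)])/1000
for p in proj(d,place([.5389,.3081,.1467],P),T): cv2.circle(im,tuple(np.int32(p.round())),2,(0,0,255),-1)
cv2.imwrite("pics/w1.png",im)
```

```text
now [0.471  0.3007 0.1309] F [ 1.1 -0.4  0.4] open 0.598 ff 0.0 t 1.275
shift [-0.0008, -0.0098, 0.3864] turn [0.0005, 0.0001, 0.001]
```

View pics/w1.png

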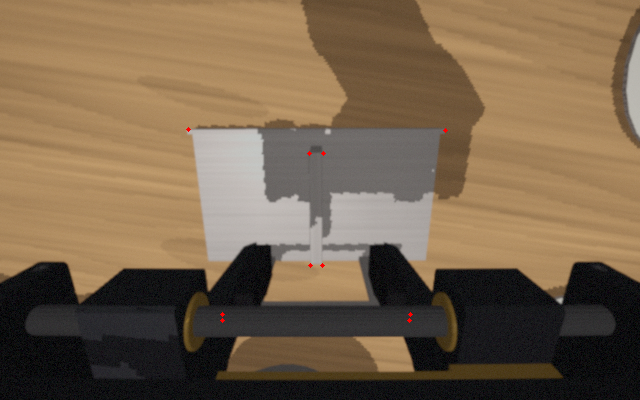

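Request:
send_rows(
  targets=[
    [[0,-0.01,0.15],[0,0,0.001]],
    [[0,-0.01,0.28],[0,0,0.001]],
    [[0,-0.01,0.35],[0,0,0.001]],
    [[0,-0.01,0.386],[0,0,0.001]],
    [[0,-0.01,0.386],[0,0,0.001]],
  ],
)

```text
clock: 1.95
tool_pos: [0.472, 0.2963, 0.0145]
eef_rot: [-0.073, 0.997, 0.0, -0.0]
contact_force: [-0.4, -0.1, 0.5]
opening: 0.601
finger_force: 0.0
```

Request:
send_rows(
  targets=[
    [[0,0,0],[0,0,0]],
    [[0,0,0],[0,0,0]],
    [[0,0,0],[0,0,0]],
    [[0,0,0],[0,0,0]],
    [[0,0,0],[0,0,0]],
    [[0,0,0],[0,0,0]],
  ],
  fingers=0,
  newtons=50,
)

```text
clock: 2.7
tool_pos: [0.4725, 0.2968, 0.0149]
eef_rot: [-0.072, 0.997, 0.001, 0.0]
contact_force: [0.3, 2.4, 2.3]
opening: 0.105
finger_force: 50.0
```

Request:
send_rows(
  targets=[
    [[0,0,-0.05],[0,0,0]],
    [[0,0,-0.15],[0,0,0]],
    [[0,0,-0.3],[0,0,0]],
    [[0,0,-0.42],[0,0,0]],
    [[0,0,-0.42],[0,0,0]],
    [[0,0,-0.42],[0,0,0]],
  ],
)

```text
clock: 3.45
tool_pos: [0.4715, 0.294, 0.1393]
eef_rot: [-0.072, 0.997, -0.001, -0.001]
contact_force: [-1.1, -0.2, -7.5]
opening: 0.111
finger_force: 50.0
```

Run:
```python
from h import *; from plant import *
s=get_state(); print(s["moment"])
v=[.6559,-.0066,-.0807]
g=place(v,[[-.068-.08,0,0]])[0]; g[2]=.104+.015
go(s,g,down(v[2]))
```

```text
[-0.02154316  0.15024968 -0.02103634]
now [0.4715 0.294  0.1393] F [-1.1 -0.2 -7.5] open 0.111 ff 49.99488729983568 t 3.45
shift [0.0155, -0.9699, 0.0698] turn [-0.0008, -0.0008, 0.0713]
```

Request:
send_rows(
  targets=[
    [[0,-0.1,0.02],[0,0,0.01]],
    [[0.005,-0.25,0.03],[0,0,0.02]],
    [[0.01,-0.4,0.04],[0,0,0.035]],
    [[0.01,-0.55,0.05],[0,0,0.05]],
    [[0.01,-0.7,0.06],[0,0,0.06]],
    [[0.015,-0.83,0.07],[0,0,0.071]],
    [[0.015,-0.93,0.07],[0,0,0.071]],
    [[0.015,-0.97,0.07],[0,0,0.071]],
    [[0.015,-0.97,0.07],[0,0,0.071]],
    [[0.015,-0.97,0.07],[0,0,0.071]],
  ],
)

```text
clock: 4.7
tool_pos: [0.5095, 0.0092, 0.1193]
eef_rot: [0.038, 0.999, 0.001, -0.0]
contact_force: [0.1, 0.5, -6.2]
opening: 0.108
finger_force: 50.0
```

Run:
```python
from h import *; from plant import *
s=get_state(); print(s["moment"])
v=[.6559,-.0066,-.0807]
g=place(v,[[-.068-.08,0,0]])[0]; g[2]=.104+.015
go(s,g,down(v[2]))
def c(im,x,y,w,h,k=4):
    o=cv2.resize(im[y:y+h,x:x+w],None,fx=k,fy=k,interpolation=cv2.INTER_CUBIC)
    for i in range(0,w,10): cv2.line(o,(i*k,0),(i*k,8 if i%50 else 16),(0,255,255),1)
    for i in range(0,h,10): cv2.line(o,(0,i*k),(8 if i%50 else 16,i*k),(0,255,255),1)
    return o
d=snapshot("scene"); t=snapshot("top"); 
np.savez("s1.npz",**d); np.savez("t1.npz",**t)
o=np.hstack([c(d["img"],250,175,100,150),c(t["img"],270,95,100,150)])
cv2.imwrite("pics/c3.png",np.clip(o*1.3,0,255).astype(np.uint8))
```

```text
[0.07530285 0.00387767 0.01464196]
now [0.5095 0.0092 0.1193] F [ 0.1  0.5 -6.2] open 0.108 ff 49.994703121483326 t 4.7
shift [0.0026, -0.0132, 0.0011] turn [0.0006, -0.0002, 0.0014]
```

View pics/c3.png

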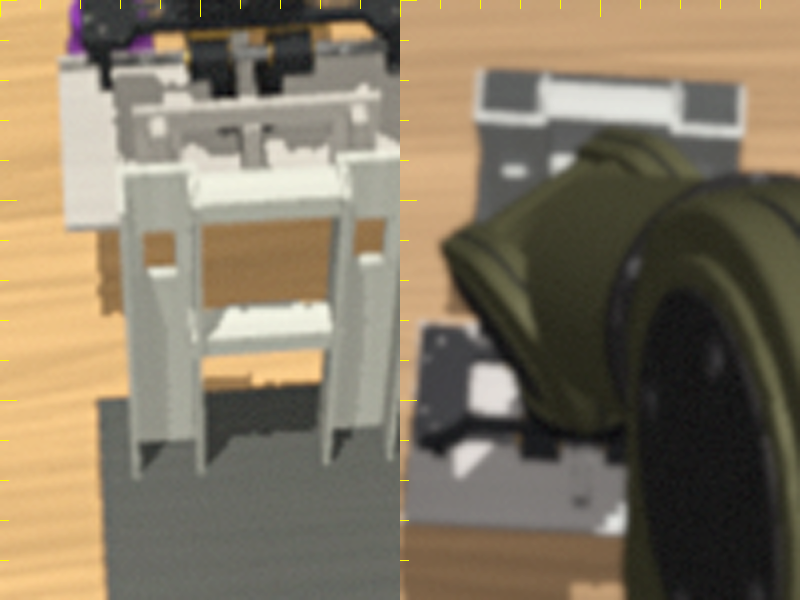

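Run:
```python
from h import *; from plant import *
d=dict(np.load("s1.npz")); o=(250,175)
s=get_state(); zz=(s["tool_pos"][2]-.015)*1000
st=[(d,px(o,p),P) for p,P in [((162,271),(2.5,-55,164)),((370.5,259),(2.5,55,164)),((122,172),(0,-75,245))]]
vs,f=fit(st,[.65,0,-.08]);print(vs.round(4),f.round(2).tolist())
sh=[(d,px(o,p),(P[0],P[1],P[2]+zz)) for p,P in [((157,127),(7,-55,92)),((359,110),(7,55,92)),((67,229),(0,-110,0)),((133,108),(-2,-68,96)),((379,97),(-2,68,96)),((60,58),(-130,-110,16))]]
vh,f=fit(sh,[.58,0,-.08]);print(vh.round(4),f.round(2).tolist())
g=place([s["tool_pos"][0],s["tool_pos"][1],-.0807],[[.068,0,0]]);print("from tool",g)
v=np.array([.6559,-.0066,-.0807])
for a in (v,vs):
  c,q=np.cos(v[2]),np.sin(v[2]); e=vh-a; print("shelf in stand",(c*e[0]+q*e[1]).round(4),(-q*e[0]+c*e[1]).round(4),e[2].round(4))
# project expected claws from tool pose
```

```text
[ 0.6578 -0.0042 -0.0695] [[0.49, 0.73], [-0.02, -0.09], [-0.44, -0.59]]
[ 0.5769  0.0047 -0.0841] [[0.21, -0.56], [-0.03, 0.84], [-0.35, 0.53], [-0.03, 0.27], [0.4, -0.44], [-0.23, -0.82]]
from tool [[0.57735557 0.00352702 0.        ]]
shelf in stand -0.0796 0.0049 -0.0034
shelf in stand -0.0813 0.0023 -0.0146
```

Request:
send_rows(
  targets=[
    [[0,-0.0125,0],[0,0,0.001]],
    [[-0.05,-0.0125,0],[0,0,0.001]],
    [[-0.12,-0.0125,0],[0,0,0.001]],
    [[-0.18,-0.0125,0],[0,0,0.001]],
    [[-0.217,-0.0125,0],[0,0,0.001]],
    [[-0.217,-0.0125,0],[0,0,0.001]],
    [[-0.217,-0.0125,0],[0,0,0.001]],
  ],
)

```text
clock: 5.68
tool_pos: [0.5731, -0.0018, 0.1194]
eef_rot: [0.041, 0.999, -0.0, -0.001]
contact_force: [-0.1, -0.7, -7.1]
opening: 0.109
finger_force: 50.0
```

Run:
```python
from h import *; from plant import *
s=get_state(); v=[.6559,-.0066,-.0807]
g=place(v,[[-.068,0,0]])[0]; g[2]=.119
go(s,g,down(v[2]))
d=snapshot("scene"); x,y=262,190
np.savez("s2.npz",**d)
o=cv2.resize(d["img"][y:y+75,x:x+100],None,fx=8,fy=8,interpolation=cv2.INTER_CUBIC)
cv2.imwrite("pics/c4.png",np.clip(o*1.3,0,255).astype(np.uint8))
```

```text
now [ 0.5731 -0.0018  0.1194] F [-0.1 -0.7 -7.1] open 0.109 ff 49.994826670736074 t 5.675
shift [-0.0498, 0.0065, 0.0012] turn [-0.0001, -0.0006, -0.0004]
```

View pics/c4.png

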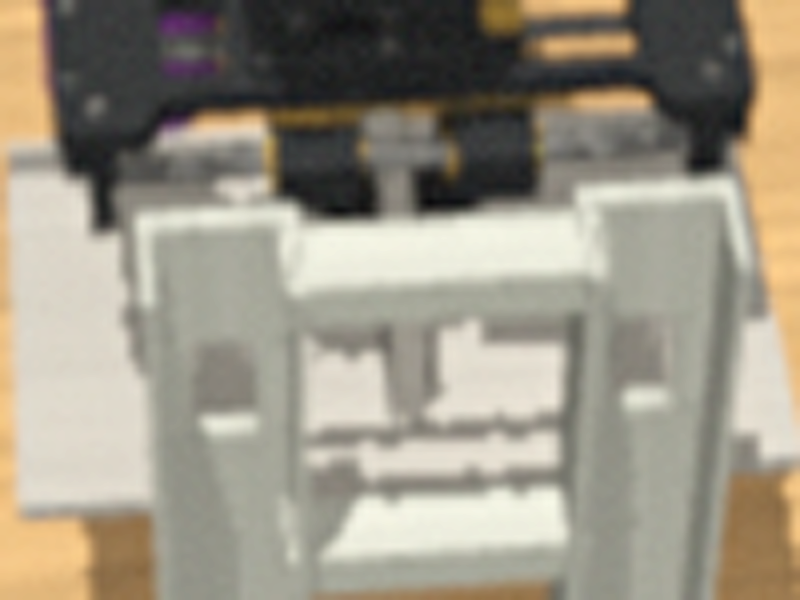

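Run:
```python
from h import *; from plant import *
d=dict(np.load("s2.npz")); o=(262,190)
s=get_state(); zz=(s["tool_pos"][2]-.015)*1000
st=[(d,px(o,p,8),P) for p,P in [((228,425),(2.5,-55,164)),((646,398),(2.5,55,164)),((140,212),(0,-75,245)),((736,180),(0,75,245))]]
vs,f=fit(st,[.65,0,-.08]);print(vs.round(4),f.round(2).tolist())
# y only, x/yaw fixed
for vx in (.6559,.6575):
  r=[(proj(d,place([vx,-.0066,-.0807],np.array(P)/1000))[0]-p).round(2).tolist() for _,p,P in st];print(r)
sh=[(px(o,p,8),(P[0],P[1],P[2]+zz)) for p,P in [((20,516),(0,-110,0)),((412,415),(-22,0,6)),((10,152),(-130,-110,16)),((405,112),(-115,0,54))]]
g=place([s["tool_pos"][0],s["tool_pos"][1],-.0807],[[.068,0,0]])[0]
print(g,[(proj(d,place([g[0],g[1],-.0807],np.array(P)/1000))[0]-p).round(2).tolist() for p,P in sh])
```

```text
[ 0.6568 -0.005  -0.0869] [[0.05, -0.22], [-0.52, 0.04], [0.11, 0.2], [0.29, -0.0]]
[[-0.75, -0.34], [-1.35, -0.32], [-0.73, 0.13], [-0.62, -0.4]]
[[-0.64, 0.24], [-1.19, 0.25], [-0.63, 0.71], [-0.43, 0.17]]
[ 0.64087853 -0.00728269  0.        ] [[-0.24, 0.84], [-0.82, 0.92], [-0.77, -1.02], [-3.45, -5.41]]
```

Request:
send_rows(
  targets=[
    [[0,0.005,0.001],[0,0,0]],
    [[-0.01,0.005,0.001],[0,0,0]],
    [[-0.02,0.005,0.001],[0,0,0]],
    [[-0.03,0.005,0.001],[0,0,0]],
    [[-0.04,0.005,0.001],[0,0,0]],
    [[-0.047,0.005,0.001],[0,0,0]],
    [[-0.047,0.005,0.001],[0,0,0]],
  ],
)

```text
clock: 6.6
tool_pos: [0.5887, -0.0015, 0.1193]
eef_rot: [0.041, 0.999, 0.0, 0.0]
contact_force: [0.1, 0.8, -7.0]
opening: 0.109
finger_force: 50.0
```

Request:
send_rows(
  targets=[
    [[-0.004,0,0],[0,0,0]],
    [[-0.008,0,0],[0,0,0]],
    [[-0.008,0,0],[0,0,0]],
  ],
)

```text
clock: 6.98
tool_pos: [0.5893, -0.0016, 0.1191]
eef_rot: [0.041, 0.999, -0.0, -0.002]
contact_force: [-4.2, 1.9, -3.3]
opening: 0.109
finger_force: 50.0
```

Request:
send_rows(
  targets=[
    [[0.004,0,0.01],[0,0,0]],
    [[0.004,0,0.02],[0,0,0]],
    [[0.004,0,0.03],[0,0,0]],
    [[0.004,0,0.04],[0,0,0]],
    [[0.004,0,0.05],[0,0,0]],
    [[0.004,0,0.06],[0,0,0]],
    [[0.004,0,0.068],[0,0,0]],
    [[0.004,0,0.068],[0,0,0]],
  ],
)

```text
clock: 7.98
tool_pos: [0.5877, -0.0016, 0.0982]
eef_rot: [0.041, 0.999, -0.0, -0.002]
contact_force: [-6.6, 0.5, -3.3]
opening: 0.11
finger_force: 50.0
```

Request:
send_rows(
  targets=[
    [[0,0,0.005],[0,0,0]],
    [[0,0,0.01],[0,0,0]],
    [[0,0,0.015],[0,0,0]],
    [[0,0,0.02],[0,0,0]],
    [[0,0,0.02],[0,0,0]],
  ],
)

```text
clock: 8.6
tool_pos: [0.5891, -0.0016, 0.0939]
eef_rot: [0.041, 0.999, -0.0, -0.0]
contact_force: [-9.1, 1.5, 5.1]
opening: 0.107
finger_force: 50.0
```

Request:
send_rows(
  targets=[
    [[0.003,0,0.005],[0,0,0]],
    [[0.003,0,0.01],[0,0,0]],
    [[0.003,0,0.01],[0,0,0]],
  ],
)

```text
clock: 8.98
tool_pos: [0.5887, -0.0016, 0.0924]
eef_rot: [0.041, 0.999, -0.0, 0.001]
contact_force: [-10.7, -0.5, 16.0]
opening: 0.108
finger_force: 50.0
```

Run:
```python
from h import *; from plant import *
s=get_state(); print(s["tool_pos"],s["contact_force"],s["moment"])
d=snapshot("scene"); x,y=262,200
np.savez("s3.npz",**d)
o=cv2.resize(d["img"][y:y+75,x:x+100],None,fx=8,fy=8,interpolation=cv2.INTER_CUBIC)
cv2.imwrite("pics/c5.png",np.clip(o*1.3,0,255).astype(np.uint8))
```

```text
[ 0.58874506 -0.00156878  0.09242688] [-10.74801232  -0.47132488  15.98731663] [-0.0785332   1.71528415  0.0031649 ]
```

View pics/c5.png

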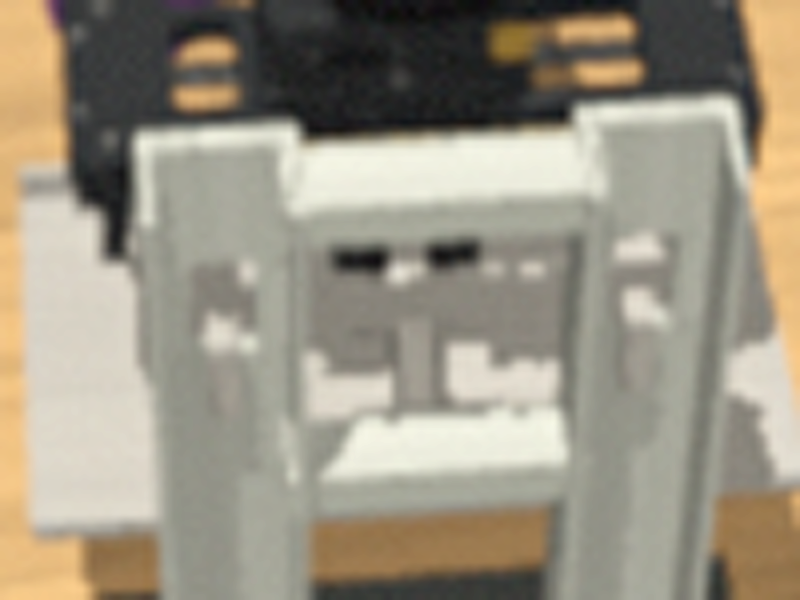

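Request:
send_rows(
  targets=[
    [[0.004,0,-0.01],[0,0,0]],
    [[0.004,0,-0.01],[0,0,0]],
  ],
)

```text
clock: 9.28
tool_pos: [0.5889, -0.0015, 0.0933]
eef_rot: [0.041, 0.999, 0.0, 0.001]
contact_force: [-0.4, -1.1, -1.9]
opening: 0.11
finger_force: 50.0
```

Request:
send_rows(
  targets=[
    [[0,0,0],[0,0,0]],
    [[0,0,0],[0,0,0]],
    [[0,0,0],[0,0,0]],
    [[0,0,0],[0,0,0]],
  ],
  fingers=0.4,
)

```text
clock: 9.78
tool_pos: [0.5879, -0.0014, 0.093]
eef_rot: [0.041, 0.999, 0.0, 0.0]
contact_force: [0.0, 0.2, -0.6]
opening: 0.394
finger_force: 0.0
```

Run:
```python
from h import *; from plant import *
s=get_state(); print(s["tool_pos"],s["contact_force"])
go(s,[.58,-.19,.26],down(0.0))
print(proj(load("scene"),[[.657,-.005,.0885]]))
```

```text
[ 0.58787331 -0.00136435  0.09301324] [ 0.02429323  0.17591742 -0.55433027]
now [ 0.5879 -0.0014  0.093 ] F [ 0.   0.2 -0.6] open 0.394 ff 0.0 t 9.775
shift [-0.0258, -0.6287, -0.5568] turn [0.0001, 0.0002, -0.0262]
[[315.304439   261.55879848]]
```

Run:
```python
from h import *; from plant import *
s=get_state()
go(s,[.470,-.192,.13],down(0.0)); go(s,[.470,-.192,.041],down(0.0))
```

```text
now [ 0.5879 -0.0014  0.093 ] F [ 0.   0.2 -0.6] open 0.394 ff 0.0 t 9.775
shift [0.3394, -0.6655, -0.1236] turn [0.0001, 0.0002, -0.0262]
now [ 0.5879 -0.0014  0.093 ] F [ 0.   0.2 -0.6] open 0.394 ff 0.0 t 9.775
shift [0.3395, -0.6656, 0.173] turn [0.0001, 0.0002, -0.0262]
```

Request:
send_rows(
  targets=[
    [[0,0,-0.1],[0,0,0]],
    [[0,0,-0.3],[0,0,0]],
    [[0,0,-0.3],[0,0,0]],
    [[0.34,-0.665,-0.2],[0,0,-0.026]],
    [[0.34,-0.665,-0.2],[0,0,-0.026]],
    [[0.34,-0.665,-0.2],[0,0,-0.026]],
    [[0.34,-0.665,-0.2],[0,0,-0.026]],
    [[0.34,-0.665,-0.12],[0,0,-0.026]],
    [[0.34,-0.665,-0.12],[0,0,-0.026]],
    [[0.34,-0.665,-0.12],[0,0,-0.026]],
  ],
)

```text
clock: 11.02
tool_pos: [0.47, -0.1911, 0.129]
eef_rot: [-0.0, 1.0, 0.0, 0.0]
contact_force: [1.1, -0.2, -0.2]
opening: 0.399
finger_force: 0.0
```

Request:
send_rows(
  targets=[
    [[0,0,0],[0,0,0]],
    [[0,0,0],[0,0,0]],
    [[0,0,0],[0,0,0]],
  ],
  fingers=1,
)

```text
clock: 11.4
tool_pos: [0.4698, -0.1918, 0.1292]
eef_rot: [0.0, 1.0, -0.0, 0.0]
contact_force: [-0.0, 1.0, -0.5]
opening: 0.717
finger_force: 0.0
```

Run:
```python
from h import *; from plant import *
s=get_state()
go(s,[.470,-.192,.041],down(0.0))
d=snapshot("wrist"); im=d["img"].copy()
T=np.eye(4);T[:3,:3]=R.from_quat(s["eef_rot"]).as_matrix();T[:3,3]=s["tool_pos"];T=T@d["T_tool_cam"]
a=np.linspace(0,2*np.pi,24)
for P in (np.c_[.47+.03*np.cos(a),-.1924+.03*np.sin(a),0*a],):
  for p in proj(d,P,T): cv2.circle(im,tuple(np.int32(p.round())),1,(0,0,255),-1)
sc=snapshot("scene"); np.savez("s4.npz",**sc)
x,y=262,200
o=cv2.resize(sc["img"][y:y+75,x:x+100],(440,330),interpolation=cv2.INTER_CUBIC)
out=np.zeros((600,800,3),np.uint8); out[:250,:400]=cv2.resize(im,(400,250)); out[260:590,:440]=o
t=snapshot("top"); out[260:590,450:780]=cv2.resize(t["img"][100:190,275:365],(330,330),interpolation=cv2.INTER_CUBIC)
cv2.imwrite("pics/c6.png",np.clip(out*1.3,0,255).astype(np.uint8))
```

```text
now [ 0.4698 -0.1918  0.1292] F [-0.   1.  -0.5] open 0.717 ff 0.0 t 11.4
shift [-0.0005, -0.0007, 0.294] turn [-0.0, 0.0002, -0.0001]
```

View pics/c6.png

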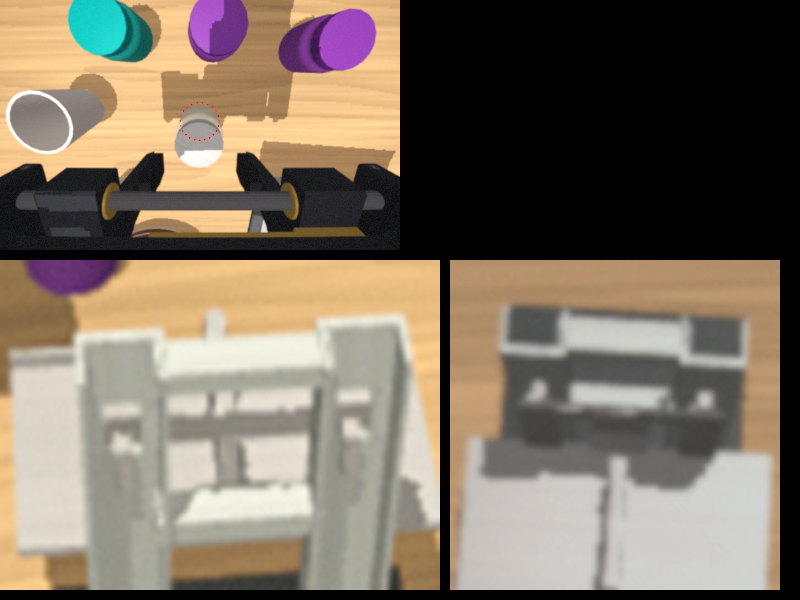

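Run:
```python
from h import *
d=load("scene")
for z in (.08,.083,.086): print(z,proj(d,place([.656,-.006,-.0807],[[0,-.11,z],[0,.11,z]])).round(1).tolist())
```

```text
0.08 [[265.8, 266.8], [362.9, 260.2]]
0.083 [[265.7, 266.0], [363.0, 259.4]]
0.086 [[265.6, 265.2], [363.1, 258.6]]
```

Request:
send_rows(
  targets=[
    [[0,0,0],[0,0,0]],
    [[0,0,0.12],[0,0,0]],
    [[0,0,0.22],[0,0,0]],
    [[0,0,0.294],[0,0,0]],
    [[0,0,0.294],[0,0,0]],
  ],
)

```text
clock: 12.18
tool_pos: [0.4687, -0.1915, 0.0395]
eef_rot: [-0.0, 1.0, 0.0, -0.001]
contact_force: [-0.8, -0.7, 0.5]
opening: 1.001
finger_force: 0.0
```

Request:
send_rows(
  targets=[
    [[0,0,0],[0,0,0]],
    [[0,0,0],[0,0,0]],
    [[0,0,0],[0,0,0]],
    [[0,0,0],[0,0,0]],
    [[0,0,0],[0,0,0]],
    [[0,0,0],[0,0,0]],
  ],
  fingers=0,
  newtons=25,
)

```text
clock: 12.92
tool_pos: [0.4699, -0.1924, 0.0414]
eef_rot: [0.0, 1.0, -0.0, 0.001]
contact_force: [-1.0, -1.0, 6.6]
opening: 0.671
finger_force: 25.0
```

Run:
```python
from h import *; from plant import *
s=get_state()
go(s,[.5946,.0564,.20],down(-.0807))
```

```text
now [ 0.4699 -0.1924  0.0414] F [-1.  -1.   6.6] open 0.671 ff 25.001480284651834 t 12.925
shift [-0.4155, 0.8292, -0.5289] turn [-0.0003, 0.0004, 0.0254]
```

Request:
send_rows(
  targets=[
    [[0,0,-0.06],[0,0,0]],
    [[0,0,-0.2],[0,0,0]],
    [[0,0,-0.38],[0,0,0]],
    [[0,0,-0.53],[0,0,0]],
    [[0,0,-0.53],[0,0,0]],
    [[0,0,-0.53],[0,0,0]],
  ],
)

```text
clock: 13.68
tool_pos: [0.4683, -0.192, 0.1986]
eef_rot: [0.0, 1.0, 0.0, -0.001]
contact_force: [-0.4, 0.6, -3.1]
opening: 0.67
finger_force: 25.0
```

Request:
send_rows(
  targets=[
    [[-0.04,0.08,0],[0,0,0.003]],
    [[-0.12,0.22,0],[0,0,0.008]],
    [[-0.2,0.38,0],[0,0,0.012]],
    [[-0.28,0.55,0],[0,0,0.018]],
    [[-0.36,0.7,0],[0,0,0.022]],
    [[-0.4,0.8,0],[0,0,0.025]],
    [[-0.42,0.829,0],[0,0,0.025]],
    [[-0.42,0.829,0],[0,0,0.025]],
    [[-0.42,0.829,0],[0,0,0.025]],
  ],
)

```text
clock: 14.8
tool_pos: [0.5948, 0.054, 0.1989]
eef_rot: [0.041, 0.999, -0.001, -0.001]
contact_force: [0.4, -0.3, -2.3]
opening: 0.67
finger_force: 25.0
```

Run:
```python
from h import *; from plant import *
s=get_state()
go(s,[.5946,.0564,.130],down(-.0807))
```

```text
now [0.5948 0.054  0.1989] F [ 0.4 -0.3 -2.3] open 0.67 ff 24.999300664573703 t 14.8
shift [0.0009, 0.0083, 0.2297] turn [-0.0008, -0.0006, -0.0003]
```

Lower to about 4 mm above the plate, then touch down slowly.

Request:
send_rows(
  targets=[
    [[0,0.008,0.06],[0,0,0]],
    [[0,0.008,0.14],[0,0,0]],
    [[0,0.008,0.2],[0,0,0]],
    [[0,0.008,0.225],[0,0,0]],
    [[0,0.008,0.23],[0,0,0]],
    [[0,0.008,0.235],[0,0,0]],
    [[0,0.008,0.235],[0,0,0]],
  ],
)

```text
clock: 15.68
tool_pos: [0.5963, 0.0593, 0.1298]
eef_rot: [0.04, 0.999, 0.0, 0.001]
contact_force: [0.4, 0.4, -3.4]
opening: 0.671
finger_force: 25.0
```

Request:
send_rows(
  targets=[
    [[0,0,0.005],[0,0,0]],
    [[0,0,0.009],[0,0,0]],
    [[0,0,0.009],[0,0,0]],
  ],
)

```text
clock: 16.05
tool_pos: [0.5958, 0.0591, 0.1265]
eef_rot: [0.04, 0.999, 0.0, -0.0]
contact_force: [-0.3, 0.1, -3.4]
opening: 0.671
finger_force: 25.0
```

Request:
send_rows(
  targets=[
    [[0,0,0.004],[0,0,0]],
    [[0,0,0.007],[0,0,0]],
    [[0,0,0.007],[0,0,0]],
  ],
)

```text
clock: 16.42
tool_pos: [0.5955, 0.0593, 0.1256]
eef_rot: [0.039, 0.999, -0.0, -0.0]
contact_force: [-5.1, -1.0, 6.9]
opening: 0.672
finger_force: 25.0
```

Contact (about 10 N). Release gradually and rise.

Request:
send_rows(
  targets=[
    [[0,0,-0.004],[0,0,0]],
    [[0,0,-0.004],[0,0,0]],
  ],
)

```text
clock: 16.68
tool_pos: [0.5958, 0.0592, 0.1258]
eef_rot: [0.04, 0.999, 0.0, -0.0]
contact_force: [-2.4, 0.2, 3.1]
opening: 0.671
finger_force: 25.0
```

Request:
send_rows(
  targets=[
    [[0,0,0],[0,0,0]],
    [[0,0,0],[0,0,0]],
    [[0,0,0],[0,0,0]],
  ],
  fingers=0.85,
)

```text
clock: 17.05
tool_pos: [0.5961, 0.0592, 0.1256]
eef_rot: [0.04, 0.999, 0.0, 0.0]
contact_force: [-0.0, 0.1, 0.3]
opening: 0.849
finger_force: 0.0
```

Request:
send_rows(
  targets=[
    [[0,0,-0.04],[0,0,0]],
    [[0,0,-0.14],[0,0,0]],
    [[0,0,-0.3],[0,0,0]],
    [[0,0,-0.4],[0,0,0]],
    [[0,0,-0.4],[0,0,0]],
  ],
)

```text
clock: 17.68
tool_pos: [0.5976, 0.0598, 0.249]
eef_rot: [0.04, 0.999, 0.001, 0.003]
contact_force: [0.0, -0.4, -0.4]
opening: 0.852
finger_force: 0.0
```

Run:
```python
from h import *; from plant import *
s=get_state()
go(s,[.592,-.3168,.24],down(0));
```

```text
now [0.5976 0.0598 0.249 ] F [ 0.  -0.4 -0.4] open 0.852 ff 0.0 t 17.675
shift [-0.0808, -1.2527, 0.028] turn [0.0005, 0.002, -0.0252]
```

Request:
send_rows(
  targets=[
    [[0.1,-0.15,0],[0,0,0]],
    [[0.1,-0.3,0],[0,0,-0.01]],
    [[0.1,-0.5,0],[0,0,-0.02]],
    [[0.1,-0.7,0],[0,0,-0.025]],
    [[0.1,-0.85,0],[0,0,-0.025]],
    [[0.0,-1.0,0],[0,0,-0.025]],
    [[0.0,-1.0,0],[0,0,-0.025]],
    [[0.0,-1.0,0],[0,0,-0.025]],
  ],
  fingers=1,
)

```text
clock: 18.68
tool_pos: [0.5715, -0.2389, 0.2447]
eef_rot: [-0.0, 1.0, 0.001, -0.001]
contact_force: [-0.1, 0.3, -0.0]
opening: 1.0
finger_force: 0.0
```

Run:
```python
from h import *; from plant import *
s=get_state()
go(s,[.592,-.3168,.16],down(0));
```

```text
now [ 0.5715 -0.2389  0.2447] F [-0.1  0.3 -0. ] open 1.0 ff 0.0 t 18.675
shift [-0.0686, -0.2601, 0.2819] turn [0.0005, -0.0005, 0.0]
```

Request:
send_rows(
  targets=[
    [[-0.069,-0.26,0.1],[0,0,0]],
    [[-0.069,-0.26,0.2],[0,0,0]],
    [[-0.069,-0.26,0.28],[0,0,0]],
    [[-0.069,-0.26,0.28],[0,0,0]],
    [[-0.069,-0.26,0.28],[0,0,0]],
  ],
)

```text
clock: 19.3
tool_pos: [0.5938, -0.3163, 0.1629]
eef_rot: [-0.001, 1.0, 0.0, 0.001]
contact_force: [0.5, 0.2, 0.4]
opening: 0.998
finger_force: 0.0
```

Run:
```python
from h import *; from plant import *
s=get_state(); go(s,[.592,-.3168,.078],down(0))
d=snapshot("wrist"); im=d["img"]
T=np.eye(4);T[:3,:3]=R.from_quat(s["eef_rot"]).as_matrix();T[:3,3]=s["tool_pos"];T=T@d["T_tool_cam"]
a=np.linspace(0,2*np.pi,24)
for x,y,z in ((.592,-.3168,.135),): print(proj(d,np.c_[x+.026*np.cos(a),y+.026*np.sin(a),z+0*a],T).round(0)[::3].tolist())
for yy in (250,265,280): print(yy,im[yy,220:420:5].mean(1).astype(int).tolist())
```

```text
now [ 0.5938 -0.3163  0.1629] F [0.5 0.2 0.4] open 0.998 ff 0.0 t 19.3
shift [0.0063, -0.0018, 0.2829] turn [0.0001, 0.0005, 0.0006]
[[319.0, 272.0], [348.0, 261.0], [360.0, 233.0], [346.0, 205.0], [313.0, 196.0], [284.0, 213.0], [279.0, 243.0], [298.0, 267.0]]
250 [14, 12, 10, 6, 140, 143, 143, 145, 142, 143, 142, 141, 140, 142, 172, 170, 171, 169, 167, 114, 114, 116, 114, 118, 116, 117, 106, 87, 81, 77, 80, 85, 85, 81, 82, 84, 80, 6, 8, 15]
265 [8, 6, 10, 15, 115, 140, 140, 141, 142, 140, 140, 141, 139, 138, 142, 141, 140, 151, 172, 170, 167, 165, 153, 105, 43, 44, 71, 80, 81, 77, 77, 79, 77, 65, 52, 61, 52, 14, 9, 19]
280 [10, 14, 12, 14, 139, 139, 140, 138, 139, 137, 139, 138, 139, 136, 137, 92, 60, 58, 46, 81, 64, 63, 64, 68, 69, 68, 65, 66, 62, 60, 60, 66, 60, 59, 61, 57, 57, 1, 17, 20]
```

Request:
send_rows(
  targets=[
    [[0.006,0,0.1],[0,0,0]],
    [[0.006,0,0.2],[0,0,0]],
    [[0.006,0,0.26],[0,0,0]],
    [[0.006,0,0.283],[0,0,0]],
    [[0.006,0,0.283],[0,0,0]],
  ],
)

```text
clock: 19.98
tool_pos: [0.5915, -0.3179, 0.0772]
eef_rot: [0.0, 1.0, -0.0, 0.0]
contact_force: [0.1, 0.7, 0.3]
opening: 1.0
finger_force: 0.0
```

Request:
send_rows(
  targets=[
    [[0,0,0],[0,0,0]],
    [[0,0,0],[0,0,0]],
    [[0,0,0],[0,0,0]],
    [[0,0,0],[0,0,0]],
    [[0,0,0],[0,0,0]],
    [[0,0,0],[0,0,0]],
    [[0,0,0],[0,0,0]],
  ],
  fingers=0,
  newtons=25,
)

```text
clock: 20.85
tool_pos: [0.5912, -0.3179, 0.0769]
eef_rot: [0.0, 1.0, 0.0, 0.0]
contact_force: [0.0, 1.3, 2.0]
opening: 0.584
finger_force: 25.0
```

Request:
send_rows(
  targets=[
    [[0,0,-0.06],[0,0,0]],
    [[0,0,-0.2],[0,0,0]],
    [[0,0,-0.36],[0,0,0]],
    [[0,0,-0.5],[0,0,0]],
    [[0,0,-0.56],[0,0,0]],
    [[0,0,-0.56],[0,0,0]],
  ],
)

```text
clock: 21.6
tool_pos: [0.5913, -0.3181, 0.2455]
eef_rot: [0.0, 1.0, -0.0, 0.001]
contact_force: [-0.5, -0.4, -3.1]
opening: 0.58
finger_force: 25.0
```

Run:
```python
from h import *; from plant import *
s=get_state()
go(s,[.5852,-.0592,.24],down(-.0807))
```

```text
now [ 0.5913 -0.3181  0.2455] F [-0.5 -0.4 -3.1] open 0.58 ff 24.997226167470217 t 21.6
shift [0.0209, 0.8631, 0.0177] turn [-0.0002, 0.0005, 0.0255]
```

Request:
send_rows(
  targets=[
    [[0.04,0.07,0],[0,0,0.004]],
    [[0.07,0.2,0],[0,0,0.01]],
    [[0.07,0.37,0],[0,0,0.02]],
    [[0.07,0.55,0],[0,0,0.025]],
    [[0.06,0.7,0],[0,0,0.0255]],
    [[0.04,0.82,0],[0,0,0.0255]],
    [[0.021,0.863,0],[0,0,0.0255]],
    [[0.021,0.863,0],[0,0,0.0255]],
    [[0.021,0.863,0],[0,0,0.0255]],
  ],
)

```text
clock: 22.72
tool_pos: [0.5843, -0.0617, 0.2439]
eef_rot: [0.042, 0.999, -0.001, -0.001]
contact_force: [-0.4, -0.3, -2.3]
opening: 0.583
finger_force: 25.0
```

Run:
```python
from h import *; from plant import *
s=get_state()
go(s,[.5852,-.0592,.165],down(-.0807))
```

```text
now [ 0.5843 -0.0617  0.2439] F [-0.4 -0.3 -2.3] open 0.583 ff 24.99694477301091 t 22.725
shift [-0.0026, 0.0091, 0.263] turn [-0.0006, -0.0005, -0.001]
```

Request:
send_rows(
  targets=[
    [[-0.002,0.004,0.06],[0,0,-0.001]],
    [[-0.002,0.004,0.14],[0,0,-0.001]],
    [[-0.002,0.004,0.21],[0,0,-0.001]],
    [[-0.002,0.004,0.25],[0,0,-0.001]],
    [[-0.002,0.004,0.263],[0,0,-0.001]],
    [[-0.002,0.004,0.268],[0,0,-0.001]],
    [[-0.002,0.004,0.268],[0,0,-0.001]],
  ],
)

```text
clock: 23.6
tool_pos: [0.586, -0.0579, 0.1649]
eef_rot: [0.039, 0.999, 0.0, 0.001]
contact_force: [-0.1, -0.5, -2.1]
opening: 0.583
finger_force: 25.0
```

Request:
send_rows(
  targets=[
    [[0,0,0.004],[0,0,0]],
    [[0,0,0.007],[0,0,0]],
    [[0,0,0.007],[0,0,0]],
  ],
)

```text
clock: 23.98
tool_pos: [0.5855, -0.0579, 0.1622]
eef_rot: [0.039, 0.999, 0.0, 0.0]
contact_force: [0.1, 0.3, -2.8]
opening: 0.582
finger_force: 25.0
```

Request:
send_rows(
  targets=[
    [[0,0,0.004],[0,0,0]],
    [[0,0,0.006],[0,0,0]],
    [[0,0,0.006],[0,0,0]],
  ],
)

```text
clock: 24.35
tool_pos: [0.5858, -0.0578, 0.161]
eef_rot: [0.039, 0.999, -0.0, 0.0]
contact_force: [-1.8, -1.1, 6.0]
opening: 0.582
finger_force: 25.0
```

Request:
send_rows(
  targets=[
    [[0,0,-0.003],[0,0,0]],
    [[0,0,-0.003],[0,0,0]],
  ],
)

```text
clock: 24.6
tool_pos: [0.5855, -0.0579, 0.1611]
eef_rot: [0.039, 0.999, 0.0, -0.0]
contact_force: [-0.5, 0.4, 0.2]
opening: 0.588
finger_force: 25.0
```

Request:
send_rows(
  targets=[
    [[0,0,0],[0,0,0]],
    [[0,0,0],[0,0,0]],
    [[0,0,0],[0,0,0]],
  ],
  fingers=0.77,
)

```text
clock: 24.98
tool_pos: [0.5857, -0.0579, 0.1613]
eef_rot: [0.039, 0.999, 0.0, 0.0]
contact_force: [-0.5, -0.1, -0.0]
opening: 0.765
finger_force: 0.0
```

Request:
send_rows(
  targets=[
    [[0,0,-0.04],[0,0,0]],
    [[0,0,-0.14],[0,0,0]],
    [[0,0,-0.28],[0,0,0]],
    [[0,0,-0.35],[0,0,0]],
    [[0.2,-0.3,-0.35],[0,0,0]],
    [[0.4,-0.7,-0.35],[0,0,0]],
    [[0.5,-0.9,-0.35],[0,0,0]],
    [[0.5,-0.9,-0.35],[0,0,0]],
    [[0.5,-0.9,-0.35],[0,0,0]],
    [[0.5,-0.9,-0.35],[0,0,0]],
  ],
)

```text
clock: 26.22
tool_pos: [0.4112, -0.3208, 0.2665]
eef_rot: [0.044, 0.999, -0.001, -0.001]
contact_force: [0.2, 0.6, 0.2]
opening: 0.768
finger_force: 0.0
```

Run:
```python
from h import *; from plant import *
s=get_state(); print(s["tool_pos"],s["contact_force"],s["clock"])
d=snapshot("scene"); t=snapshot("top")
out=np.hstack([cv2.resize(d["img"][130:330,250:383],(399,600),interpolation=cv2.INTER_CUBIC),cv2.resize(t["img"][90:240,270:370],(400,600),interpolation=cv2.INTER_CUBIC)])
cv2.imwrite("pics/c7.png",np.clip(out*1.3,0,255).astype(np.uint8))
```

```text
[ 0.41121435 -0.32084256  0.26653029] [0.24759384 0.61753212 0.16402445] 26.225
```

View pics/c7.png

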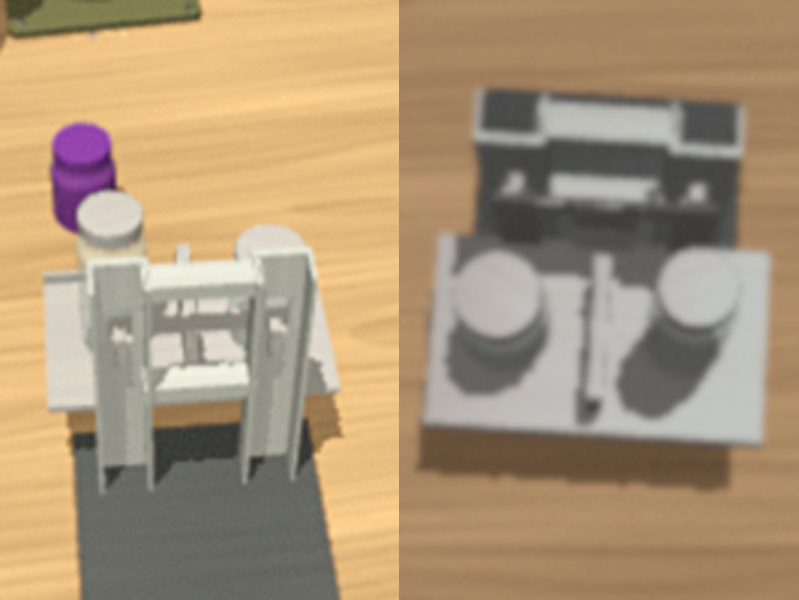

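The final picture shows the shelf hanging level in both slots. The squat jar is left of the fin (top view, about (497,295)) and the tall jar is right of it (about (698,287)), both upright and free of the gripper.

```bash
python3 -c "
from plant import *
print(finish_job())"
```

```text
the job is handed in; nothing more can be done
None
```

The shelf hangs home in both slots, with the squat jar left of the fin and the tall jar right of it, both upright and released, and I handed the job in at about 26 s; I never saw the catch itself, but the shelf took about 23 N at the bottom stop (it needs 5 to 12 N to pass) and the camera put its rear edge at about home height.

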